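Set the drip stand's height for the vessel under it and lock the cam

ROBOT

A 6-joint arm with a two-finger parallel gripper is mounted at the origin on a cart in front of the work surface, level with it; the furniture and walls round the work are solid. World frame = base frame: x ahead of the robot, y to its left, z up, the work surface at z = 0. Lengths are in m, angles in rad, forces in N, time in s.
With the tool pointing down it reaches from about 0.375 to 0.975 m from the base axis. Payload 3.8 kg.
Tool frame: the origin (TCP) lies at the very end of the fingers, on their centre line; the grasp point (between the pads) lies 19 mm behind it; z points along the fingers, y is the line along which they close (so a half turn about z gives the same grasp; the last joint's range is limited). The gripper opens to 85 mm and grips with 20 to 120 N. Pads are 22 mm wide; open, the fingers measure 114 mm over their backs; the gripper's body (76 mm by 85 mm) begins 54 mm behind the grasp point. The pads swing forward as they close: fully open they stand 13 mm farther back than shut.
Start: joints at [1.206, 0.264, 1.604, -0, 1.274, -0.037], TCP at [0.217, 0.639, 0.231] pointing down, gripper open.
Joint ranges: [-2.63, 2.63], [-0.94, 2.18], [0.31, 2.57], [-1.31, 4.45], [0, 2.66], [-2.55, 2.55]. Speed limits (rad/s): [2.57, 2.57, 3.14, 3.14, 3.14, 3.14].

INTERFACE

Orientations are given as a rotation vector (axis times angle).
In Python, from workcell import read_state, read_camera, calibration, finish_job gives the robot as it stands.
- The arm moves only by the tool step_arm, never from a script. Its argument "commands" is a list of rows, each an object of numbers: "fingers": the gripper's target within -1 to 1 (shut at 1, half-way at 0, fully open at -1); "dx", "dy", "dz": the shift along the tool's x, y, z in m; "roll": the turn about the tool's z in degrees. In form: [{"fingers": .., "dx": .., "dy": .., "dz": .., "roll": ..}, ...]. A call has 1 to 8 rows; each row is the pose to reach, as a shift and turn from the pose commanded when the call began, along the tool's axes at that moment; what a row does not reach only later rows make up. A row lasts 1/8 s, in which the tool goes at most 62.5 mm and 10.7 degrees, less where a joint would pass 70% of its speed; a pose out of reach is approached as far as the arm can. A call with a gripper value outside its range is refused whole. The fingers move at their own pace and stop on an object; "squeeze" is the grip in N (left out, the last holds). Time passes only in rows, so rows that repeat a pose let the fingers close. It gives the time, the measured TCP pose, the force, the opening and the grip force at its end, in the units of the state.
- read_state(): the state, without advancing time (a new reading comes with each control period).
- read_camera(name): name is "scene" or "top" or "wrist"; returns (picture, depth): 420x560x3 uint8, blue, green, red; 420x560 float32, m along the optical axis (not along the pixel's ray), 0 where there is no reading.
- calibration(name): a dict with "intrinsics" (3x3 intrinsics, pixels), "world_to_cam" (4x4, takes a point from world to camera coordinates). Camera axes: x right, y up, looking along -z (the intrinsics and any distortion apply to the point x, -y, -z); pixel columns grow to the right and rows downward; lengths in m; the calibration is good to about 2 mm. A picture is of the moment at which its call begins: read the wrist's pose just before it. calibration takes no time and is no camera call; for the wrist camera it gives the pose at the moment of the call.
- finish_job(): hands the job in; it is judged then, once.
The state is a dict: "time": time; "q": joint angles; "joint_vel": joint speeds; "joint_torque": joint torques, N m; "tool_pos": TCP position; "tcp_rot": TCP orientation; "wrist_force": force on the tool from outside, world axes, zero at the start; "torque": the same for the moment, N m; "width": opening from 0.0 (shut) to 1.0 (fully open); "grip_force": force on a finger pad.
Only numpy, scipy, OpenCV 4.12 (cv2) and the standard library are available. Lean on these libraries where they do the work, as an engineer would, in place of code of your own. Each camera call takes 0.05 s, during which the arm holds its last target. There are 200 camera calls.

TASK

Set the drip stand for the vessel that stands under its dripper: with the cam lever still open, take the lever's upright grip and push the sprung sleeve down until its lower edge is level with the ring mark on the post, the upper ring if the steel jug is under the dripper, the lower ring if it is the espresso cup. Keeping the sleeve at that mark, swing the cam lever fully closed against its catch (clockwise seen from above), and finish while still holding the grip there, since the clamp is not yet screwed tight and the sleeve would spring up. Leave the jug and the cup where they stand.

Things in the scene. Friction and masses are not known exactly. Their poses are not given: they have to be found in the camera images.
- drip_stand: the fixed drip stand: a dark steel foot 120 x 100 x 12 mm with a 20 mm round steel post, top at 140 mm; origin under the foot's centre on the post's axis at worktop height; z up, +y points from the post to the side the dripper is on. Stands anywhere in the middle of the worktop, turned; does not move
- carriage (a joint): how far the sliding sleeve is pushed down the post, m: 0 = top stop (where it starts and springs back to), 0.085 = bottom stop; its lower edge is level with the upper ring at 0.030 and with the lower ring at 0.065. The counterspring pushes it up with a net 3.5 N at the top to 5.5 N at the bottom, whether or not the cam is closed. The sleeve cannot turn
- sleeve_edge (a point): centre of the lower edge of the sliding sleeve (aluminium tube 32 mm thick with a dark 40 mm collar at its foot, 120 mm long), on the post's axis; 105 mm above the worktop at the top stop. The sleeve carries the side arm with the dripper and the cam lever on its top
- upper_mark (a point): centre of the upper dark ring (3 mm high) round the post, 75 mm above the worktop: for the jug
- lower_mark (a point): centre of the lower dark ring round the post, 40 mm above the worktop: for the cup
- outlet (a point): bottom opening of the white cone dripper on the sleeve's arm, 120 mm to the stand's +y side of the post and 45 mm above the sleeve edge; the dripper's rim is 96 mm wide, 66 mm above this point
- cam_lever (a joint): angle of the cam lever on top of the sleeve, rad: 0 = wide open, 1.2 = fully closed against the catch block on the sleeve's front (stand's -x side); growing = clockwise from above. Starts at 0 to 0.2; about 2 N at the grip turns it and it stays where left
- lever_pivot (a point): vertical axis of the cam lever, top centre of the sleeve, 120 mm above the sleeve edge
- cam_grip: the lever's upright black grip: a round stud 18 mm thick and 42 mm tall on a 30 mm flange 4 mm thick; origin at the flange's underside on the stud's axis, 8 mm above lever_pivot and 62 mm from the pivot axis; flange top at +4 mm, stud top at +46 mm. Free room all round and above; the hub beside it is 7 mm above the origin
- jug: steel milk jug, 72 x 86 x 94 mm, origin at the centre of its outline at its underside (the body's own axis lies about 9 mm from it, away from the handle), standing either under the dripper or aside on the left of the worktop
- cup: white espresso cup with a handle, 63 x 79 x 55 mm, origin at the centre of its outline at its underside (bowl's axis about 8 mm from it, away from the handle); stands in the other of the two places

How it is judged:
By the outcome, as a careful person would: the job done as asked, in the order asked, and still so for the second after the job is handed in, while the arm keeps its last pose, push and grip.
It also fails if it takes over 35 s, if anything falls off the work surface, if the arm or the gripper's body presses on something with over 40 N, if the wrist force passes 120 N, or if a joint passes its speed limit or range.

## Working session

There is one attempt and no reset: what is moved stays moved. The work goes in short steps, Python scripts to look and compute and a tool call to move; the robot and the scene stay as the last step left them, time stands still between calls to the robot, and variables do not carry over. Pictures are saved under pics/ and viewed, at most 10 in all, crops included, and the job is handed in when it is done.

Besides the shell and the picture viewer there is one more tool, called after "Request:" as name(argument=value, ...), one argument or row to a line, values as JSON. step_arm: Moves the arm, as the interface text tells. Its arguments: {"type":"object","properties":{"commands":{"type":"array","items":{"type":"object","properties":{"fingers":{"type":"number"},"dx":{"type":"number"},"dy":{"type":"number"},"dz":{"type":"number"},"roll":{"type":"number"}}}},"squeeze":{"type":"number"}},"required":["commands"]}

```bash
mkdir -p pics; cat > h.py <<'E'
import numpy as np, cv2
from workcell import read_state, read_camera, calibration, finish_job
def cloud(n):
    c=calibration(n); p,d=read_camera(n); K=np.array(c["intrinsics"]); W=np.linalg.inv(np.array(c["world_to_cam"]))
    v,u=np.mgrid[:420,:560]
    x=(u-K[0,2])/K[0,0]*d; y=(v-K[1,2])/K[1,1]*d
    P=np.stack([x,-y,-d,np.ones_like(d)],-1)@W.T
    P=P[...,:3]; P[d==0]=np.nan
    return p,P,c
E
python3 - <<'E'
from h import *
for n in("scene","top"):
    p,P,c=cloud(n); np.save(n+".npy",P); cv2.imwrite(f"pics/{n}.png",p); cv2.imwrite(f"{n}_raw.png",p)
    print(n,{k:(np.round(v,3).tolist() if not isinstance(v,str) else v) for k,v in c.items()})
s=read_state(); print(s["tool_pos"],s["tcp_rot"],s["time"],s["wrist_force"])
cv2.imwrite("pics/both.png",cv2.resize(np.hstack([cv2.imread("pics/scene.png"),cv2.imread("pics/top.png")]),(800,300)))
E
```

```text
scene {'intrinsics': [[401.617, 0.0, 282.568], [0.0, 401.617, 210.952], [0.0, 0.0, 1.0]], 'world_to_cam': [[0.763, 0.646, 0.001, -0.448], [-0.492, 0.58, 0.649, 0.072], [0.419, -0.496, 0.76, -1.123], [0.0, 0.0, 0.0, 1.0]]}
top {'intrinsics': [[538.926, 0.0, 284.16], [0.0, 538.926, 207.418], [0.0, 0.0, 1.0]], 'world_to_cam': [[0.095, -0.995, 0.006, 0.045], [0.973, 0.094, 0.21, -0.532], [-0.209, -0.014, 0.978, -1.236], [0.0, 0.0, 0.0, 1.0]]}
[0.21706879 0.63842594 0.23006233] [-0.51255611 -3.09906122  0.00321425] 0.1 [ 0.36323829 -0.76990574 -0.06680214]
```

View pics/scene.png

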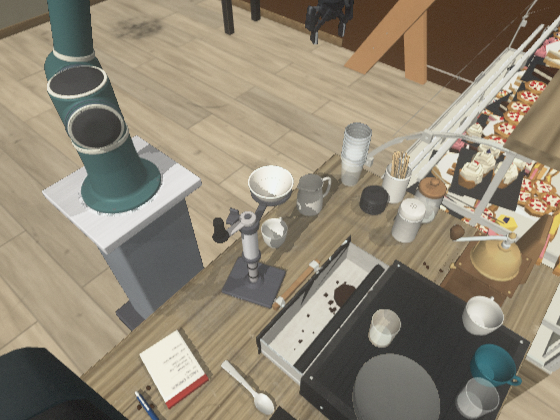

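View pics/top.png

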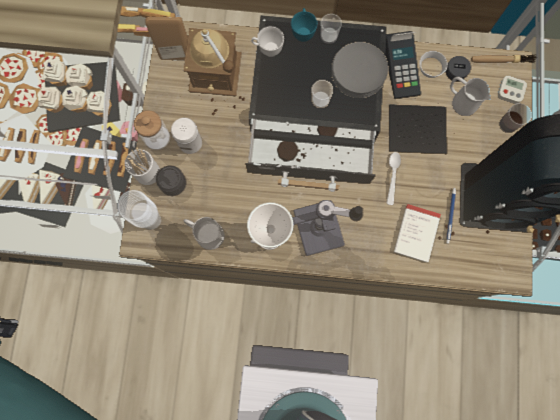

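Scene picture: the white espresso cup at (274,234) stands under the dripper (270,185), and the steel jug at (312,195) stands aside. Top picture: hub at (326,209), black grip at (357,213), dripper at (270,225).

```bash
python3 - <<'E'
from h import *
T=np.load("top.npy"); S=np.load("scene.npy")
for (u,v) in [(326,209),(357,213),(270,230),(208,232),(310,245)]: print("top",u,v,T[v,u].round(3))
for (u,v) in [(274,236),(312,195),(220,230),(251,245),(252,285)]: print("scene",u,v,S[v,u].round(3))
A=np.concatenate([T.reshape(-1,3),S.reshape(-1,3)])
for n,P in(("top",T.reshape(-1,3)),("scene",S.reshape(-1,3))):
    m=P[(P[:,0]>.3)&(P[:,0]<.65)&(P[:,1]>-.25)&(P[:,1]<.2)]
    for a,b in((.225,.232),(.232,.245),(.245,.265),(.265,.29)):
        q=m[(m[:,2]>a)&(m[:,2]<b)]
        # cluster: split by y
        print(n,a,len(q), [ (k,len(g),g.mean(0).round(3).tolist(),g.min(0).round(3).tolist(),g.max(0).round(3).tolist()) for k,g in (("R",q[q[:,1]<-.09]),("M",q[(q[:,1]>=-.09)&(q[:,1]<-.02)]),("L",q[q[:,1]>=-.02])) if len(g)])
im=cv2.imread("scene_raw.png")[150:310,190:350]; im2=cv2.imread("top_raw.png")[170:270,230:380]
cv2.imwrite("pics/c.png",np.hstack([cv2.resize(im,(420,420),interpolation=2),cv2.resize(im2,(375,420),interpolation=2)]))
E
```

```text
top 326 209 [0.492 0.007 0.237]
top 357 213 [ 0.48  -0.052  0.279]
top 270 230 [0.474 0.125 0.016]
top 208 232 [0.457 0.278 0.004]
top 310 245 [0.447 0.024 0.011]
scene 274 236 [0.445 0.135 0.01 ]
scene 312 195 [0.467 0.255 0.076]
scene 220 230 [ 0.494 -0.056  0.263]
scene 251 245 [0.505 0.001 0.168]
scene 252 285 [ 0.503 -0.006  0.022]
top 0.225 127 [('M', 45, [0.489, -0.032, 0.23], [0.474, -0.058, 0.228], [0.499, -0.02, 0.232]), ('L', 82, [0.481, 0.004, 0.229], [0.45, -0.02, 0.225], [0.514, 0.026, 0.232])]
top 0.232 319 [('M', 120, [0.486, -0.045, 0.236], [0.474, -0.069, 0.232], [0.502, -0.02, 0.244]), ('L', 199, [0.493, 0.004, 0.235], [0.455, -0.02, 0.232], [0.51, 0.022, 0.244])]
top 0.245 19 [('M', 19, [0.482, -0.053, 0.255], [0.479, -0.062, 0.246], [0.488, -0.046, 0.264])]
top 0.265 71 [('M', 71, [0.487, -0.054, 0.276], [0.479, -0.064, 0.265], [0.495, -0.046, 0.282])]
scene 0.225 121 [('M', 2, [0.495, -0.037, 0.231], [0.495, -0.04, 0.23], [0.495, -0.033, 0.231]), ('L', 119, [0.494, 0.006, 0.228], [0.45, -0.017, 0.225], [0.513, 0.026, 0.232])]
scene 0.232 465 [('M', 192, [0.491, -0.045, 0.238], [0.471, -0.067, 0.232], [0.501, -0.02, 0.245]), ('L', 273, [0.492, 0.003, 0.238], [0.448, -0.02, 0.232], [0.509, 0.025, 0.244])]
scene 0.245 72 [('M', 72, [0.491, -0.056, 0.255], [0.48, -0.061, 0.245], [0.496, -0.046, 0.265])]
scene 0.265 124 [('M', 124, [0.489, -0.054, 0.277], [0.479, -0.062, 0.265], [0.496, -0.044, 0.283])]
```

View pics/c.png

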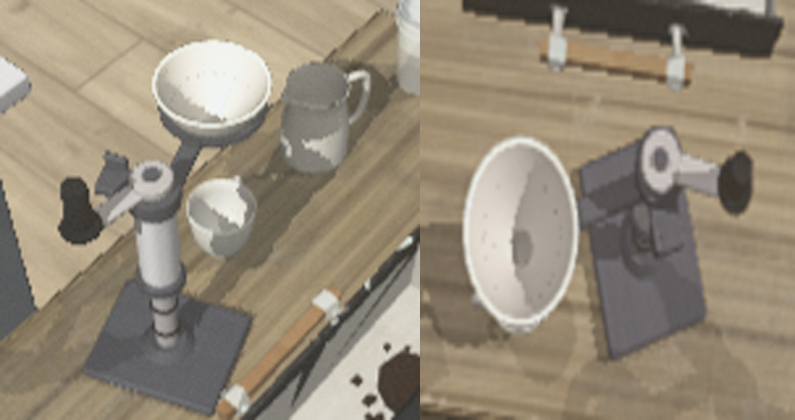

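The cup is under the dripper, so I need the lower ring (65 mm down). The lever swings clockwise, towards the robot. Next I fit the axes.

```bash
cat >> h.py <<'E'
from scipy.optimize import least_squares
from scipy.spatial.transform import Rotation as R
def circ(q,r,x0):
    s=least_squares(lambda c:np.hypot(q[:,0]-c[0],q[:,1]-c[1])-r,x0,loss="soft_l1",f_scale=.001); return s.x
E
python3 - <<'E'
from h import *
T=np.load("top.npy").reshape(-1,3); S=np.load("scene.npy").reshape(-1,3)
def box(P,x,y,z): return P[(P[:,0]>x[0])&(P[:,0]<x[1])&(P[:,1]>y[0])&(P[:,1]<y[1])&(P[:,2]>z[0])&(P[:,2]<z[1])]
q=box(S,(.46,.53),(-.03,.04),(.135,.185)); print("sleeve",len(q),circ(q,.016,[.49,.005]))
for P,n in((S,"s"),(T,"t")):
    q=box(P,(.46,.53),(-.08,-.035),(.246,.274)); print("grip",n,len(q),circ(q,.009,[.485,-.055]))
    q=box(P,(.38,.55),(.05,.22),(.18,.225)); rim=q[q[:,2]>q[:,2].max()-.006]; print("rim",n,len(rim),q[:,2].max(),circ(rim,.046,[.47,.125]))
    q=box(P,(.38,.55),(.05,.22),(.015,.07)); print("cup",n,len(q),q.mean(0) if len(q) else 0)
st=read_state(); print(st["q"],R.from_rotvec(st["tcp_rot"]).as_matrix().round(3))
M=R.from_rotvec(st["tcp_rot"]).as_matrix(); print("to grip+", M.T@(np.array([.487,-.054,.31])-st["tool_pos"]))
E
```

```text
sleeve 231 [0.49255532 0.00985845]
grip s 106 [ 0.48580726 -0.05196948]
rim s 281 0.22138542538880557 [0.45120288 0.12094019]
cup s 600 [0.45420289 0.12456396 0.03678953]
grip t 34 [ 0.4885241  -0.05500007]
rim t 159 0.22043147216555603 [0.45206146 0.11879696]
cup t 50 [0.44549819 0.12651069 0.03589689]
[ 1.20611104e+00  2.64695290e-01  1.60526048e+00  1.35454848e-05
  1.27372801e+00 -3.68752586e-02] [[-0.947  0.322 -0.001]
 [ 0.322  0.947 -0.002]
 [ 0.    -0.002 -1.   ]]
to grip+ [-0.4784931  -0.5688081  -0.07879256]
```

Request:
step_arm(
  commands=[
    {"fingers": -1,"dx": 0,"dy": -0.02,"dz": -0.05},
    {"fingers": -1,"dx": 0,"dy": -0.06,"dz": -0.09},
    {"fingers": -1,"dx": -0.03,"dy": -0.1,"dz": -0.09,"roll": 8},
  ],
)

```text
invalid input
```

Request:
step_arm(
  commands=[
    {"fingers": -1,"dx": 0,"dy": -0.02,"dz": -0.05,"roll": 0},
    {"fingers": -1,"dx": -0.03,"dy": -0.05,"dz": -0.09,"roll": 8},
    {"fingers": -1,"dx": -0.07,"dy": -0.09,"dz": -0.09,"roll": 16},
    {"fingers": -1,"dx": -0.11,"dy": -0.13,"dz": -0.09,"roll": 24},
    {"fingers": -1,"dx": -0.15,"dy": -0.18,"dz": -0.09,"roll": 32},
    {"fingers": -1,"dx": -0.19,"dy": -0.22,"dz": -0.09,"roll": 40},
    {"fingers": -1,"dx": -0.23,"dy": -0.27,"dz": -0.09,"roll": 48},
    {"fingers": -1,"dx": -0.27,"dy": -0.32,"dz": -0.09,"roll": 56},
  ],
  squeeze=60,
)

```text
time: 1.1
tool_pos: [0.369, 0.2501, 0.3209]
tcp_rot: [1.913, 2.492, -0.0]
wrist_force: [1.1, -0.9, 1.0]
width: 0.995
grip_force: 0.0
```

Request:
step_arm(
  commands=[
    {"fingers": -1,"dx": -0.05,"dy": 0.006,"dz": 0,"roll": 5},
    {"fingers": -1,"dx": -0.1,"dy": 0.012,"dz": 0,"roll": 10},
    {"fingers": -1,"dx": -0.16,"dy": 0.018,"dz": 0,"roll": 15},
    {"fingers": -1,"dx": -0.215,"dy": 0.024,"dz": 0,"roll": 20},
    {"fingers": -1,"dx": -0.27,"dy": 0.03,"dz": 0,"roll": 20},
    {"fingers": -1,"dx": -0.322,"dy": 0.035,"dz": 0.0,"roll": 20},
    {"fingers": -1,"dx": -0.322,"dy": 0.035,"dz": 0.01,"roll": 20},
  ],
)

```text
time: 1.98
tool_pos: [0.4881, -0.0526, 0.3112]
tcp_rot: [2.317, 2.12, -0.0]
wrist_force: [-0.7, 0.9, -0.7]
width: 1.003
grip_force: 0.0
```

```bash
python3 - <<'E'
from h import *
st=read_state(); print(st["tool_pos"],st["q"],R.from_rotvec(st["tcp_rot"]).as_matrix().round(3).tolist())
p,P,c=cloud("wrist"); cv2.imwrite("pics/w1.png",p)
P=P.reshape(-1,3)
m=P[(abs(P[:,0]-.487)<.03)&(abs(P[:,1]+.054)<.03)&(P[:,2]>.225)&(P[:,2]<.295)]
top=m[m[:,2]>.268]; print(len(m),len(top),top.mean(0) if len(top) else 0, np.percentile(m[:,2],[2,50,98]))
s=m[(m[:,2]>.247)&(m[:,2]<.274)]; print(len(s),circ(s,.009,[.487,-.054]) if len(s)>20 else 0)
E
```

```text
[ 0.48808    -0.05255688  0.31118279] [-1.57437109e-01 -1.31557290e-01  1.87831273e+00 -8.23929810e-04
  1.39416204e+00 -6.88074863e-02] [[0.088, 0.996, 0.001], [0.996, -0.088, -0.001], [-0.001, 0.001, -1.0]]
2747 941 [ 0.48740115 -0.05063214  0.27637206] [0.23023445 0.23675199 0.27824778]
426 [ 0.48723175 -0.0526193 ]
```

View pics/w1.png

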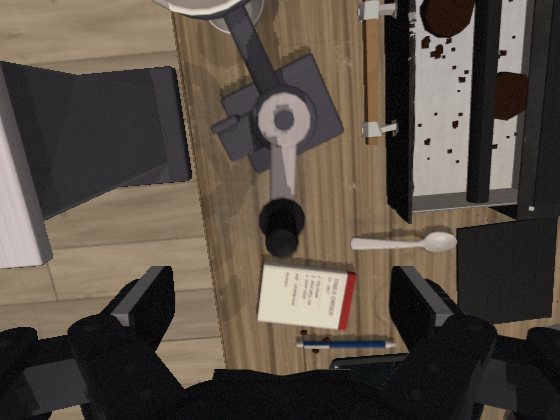

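The wrist picture shows the grip at (282,235), centred between the fingers along the closing line, the hub at (284,118) and the catch at (228,128). The grip fit of (0.487, -0.052) lies 62 mm from the pivot, as given. Descend and close.

Request:
step_arm(
  commands=[
    {"fingers": -1,"dx": 0,"dy": 0,"dz": 0.035,"roll": 0},
    {"fingers": -1,"dx": 0,"dy": -0.001,"dz": 0.06,"roll": 0},
    {"fingers": -1,"dx": 0,"dy": -0.001,"dz": 0.067,"roll": 0},
    {"fingers": 0,"dx": 0,"dy": -0.001,"dz": 0.067,"roll": 0},
    {"fingers": 0.4,"dx": 0,"dy": -0.001,"dz": 0.067,"roll": 0},
    {"fingers": 1,"dx": 0,"dy": -0.001,"dz": 0.067,"roll": 0},
    {"fingers": 1,"dx": 0,"dy": -0.001,"dz": 0.067,"roll": 0},
    {"fingers": 1,"dx": 0,"dy": -0.001,"dz": 0.067,"roll": 0},
  ],
  squeeze=60,
)

```text
time: 3.02
tool_pos: [0.487, -0.0496, 0.2454]
tcp_rot: [2.311, 2.126, 0.002]
wrist_force: [0.3, -0.4, 4.4]
width: 0.194
grip_force: 58.4
```

Request:
step_arm(
  commands=[
    {"fingers": 1,"dx": 0,"dy": 0,"dz": 0.01,"roll": 0},
    {"fingers": 1,"dx": 0,"dy": 0,"dz": 0.02,"roll": 0},
    {"fingers": 1,"dx": 0,"dy": 0,"dz": 0.03,"roll": 0},
    {"fingers": 1,"dx": 0,"dy": 0,"dz": 0.04,"roll": 0},
    {"fingers": 1,"dx": 0,"dy": 0,"dz": 0.05,"roll": 0},
    {"fingers": 1,"dx": 0,"dy": 0,"dz": 0.06,"roll": 0},
    {"fingers": 1,"dx": 0,"dy": 0,"dz": 0.064,"roll": 0},
    {"fingers": 1,"dx": 0,"dy": 0,"dz": 0.064,"roll": 0},
  ],
)

```text
time: 4.03
tool_pos: [0.4867, -0.0495, 0.1803]
tcp_rot: [2.312, 2.126, 0.001]
wrist_force: [2.0, 0.1, 5.2]
width: 0.194
grip_force: 58.6
```

```bash
python3 - <<'E'
from h import *
st=read_state(); print(st["tool_pos"],st["wrist_force"],st["width"],st["grip_force"])
S0=np.load("scene.npy")
p,P,c=cloud("scene"); cv2.imwrite("scene2_raw.png",p); np.save("scene2.npy",P)
cv2.imwrite("pics/s2.png",cv2.resize(p[180:310,190:340],(690,598),interpolation=cv2.INTER_CUBIC))
W=np.array(c["world_to_cam"]);K=np.array(c["intrinsics"])
for z in(.012,.04,.075,.105,.140):
    q=W@np.array([.4925,.0099,z,1]); print(z,K[0,2]+K[0,0]*q[0]/-q[2],K[1,2]-K[1,1]*q[1]/-q[2])
# dripper rim height before/after
for n,Q in(("before",S0),("after",P)):
    q=Q.reshape(-1,3); d=np.hypot(q[:,0]-.4517,q[:,1]-.12); m=q[(d<.052)&(d>.042)&(q[:,2]>.1)&(q[:,2]<.24)]; print(n,len(m),np.percentile(m[:,2],[80,90,95,98]).round(4))
E
```

```text
[ 0.4867308  -0.04953306  0.18031968] [1.99700781 0.06375856 5.181033  ] 0.19435228864924367 58.64809691905975
0.012 253.62092021002078 279.9744674532735
0.04 252.94356378382844 273.4258538744155
0.075 252.04993446457195 264.786335788723
0.105 251.23897197694677 256.9460322896332
0.14 250.23545657023067 247.24414659858607
before 458 [0.2188 0.2194 0.2198 0.2203]
after 409 [0.1538 0.1544 0.1548 0.1555]
```

View pics/s2.png

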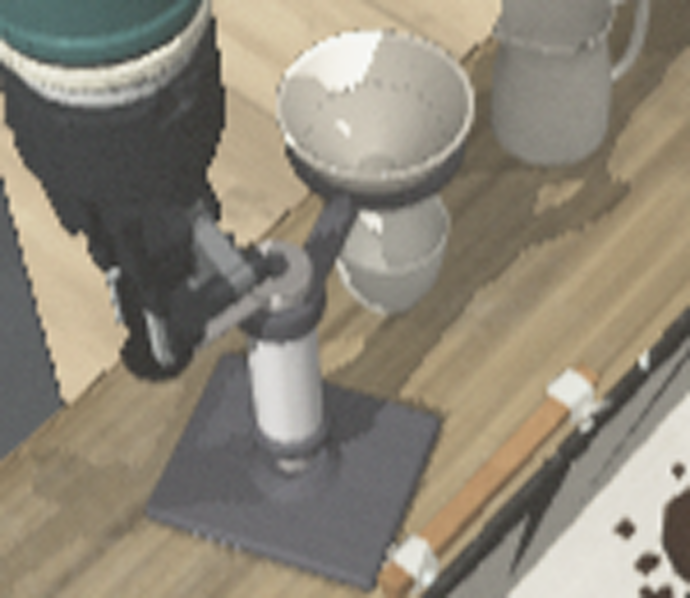

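The rim dropped from 0.2194 to 0.1544, so the sleeve is 65.0 mm down. The picture shows the collar's edge (290,445) covering the lower ring, with the cup still in place under the dripper. Swing the lever: the tool's x axis points at the pivot, and clockwise is -y with +roll.

Request:
step_arm(
  commands=[
    {"fingers": 1,"dx": 0.0006,"dy": -0.0085,"dz": 0,"roll": 8},
    {"fingers": 1,"dx": 0.0024,"dy": -0.017,"dz": 0,"roll": 16},
    {"fingers": 1,"dx": 0.0053,"dy": -0.025,"dz": 0,"roll": 24},
    {"fingers": 1,"dx": 0.0093,"dy": -0.0323,"dz": 0,"roll": 32},
    {"fingers": 1,"dx": 0.0143,"dy": -0.0392,"dz": 0,"roll": 40},
    {"fingers": 1,"dx": 0.0143,"dy": -0.0392,"dz": 0,"roll": 40},
  ],
)

```text
time: 4.82
tool_pos: [0.4509, -0.0303, 0.182]
tcp_rot: [2.901, 1.205, 0.012]
wrist_force: [7.1, 4.9, 5.9]
width: 0.194
grip_force: 58.7
```

Request:
step_arm(
  commands=[
    {"fingers": 1,"dx": 0.0018,"dy": -0.008,"dz": 0.001,"roll": 8},
    {"fingers": 1,"dx": 0.0044,"dy": -0.016,"dz": 0.0018,"roll": 16},
    {"fingers": 1,"dx": 0.0066,"dy": -0.0215,"dz": 0.0018,"roll": 22},
    {"fingers": 1,"dx": 0.0066,"dy": -0.0215,"dz": 0.0018,"roll": 22},
  ],
)

```text
time: 5.32
tool_pos: [0.4399, -0.0119, 0.18]
tcp_rot: [3.076, 0.632, 0.009]
wrist_force: [5.5, 0.3, 5.7]
width: 0.191
grip_force: 59.0
```

```bash
python3 - <<'E'
from h import *
st=read_state(); print(st["tool_pos"],st["wrist_force"],R.from_rotvec(st["tcp_rot"]).as_matrix().round(3).tolist(),st["q"][5])
p,P,c=cloud("scene"); a=cv2.resize(p[180:310,190:340],(460,400),interpolation=cv2.INTER_CUBIC)
p2,P2,c=cloud("wrist"); cv2.imwrite("pics/s3.png",np.hstack([a,p2[0:400,100:440]]))
q=P.reshape(-1,3); d=np.hypot(q[:,0]-.4517,q[:,1]-.12); m=q[(d<.052)&(d>.042)&(q[:,2]>.1)&(q[:,2]<.24)]; print(len(m),np.percentile(m[:,2],[80,90,95,98]).round(4))
E
```

```text
[ 0.43994355 -0.0118619   0.17998805] [5.54373511 0.30560306 5.72894659] [[0.919, 0.394, 0.006], [0.394, -0.919, -0.0], [0.005, 0.003, -1.0]] 1.0817527297532616
407 [0.1535 0.1543 0.1548 0.1553]
```

View pics/s3.png

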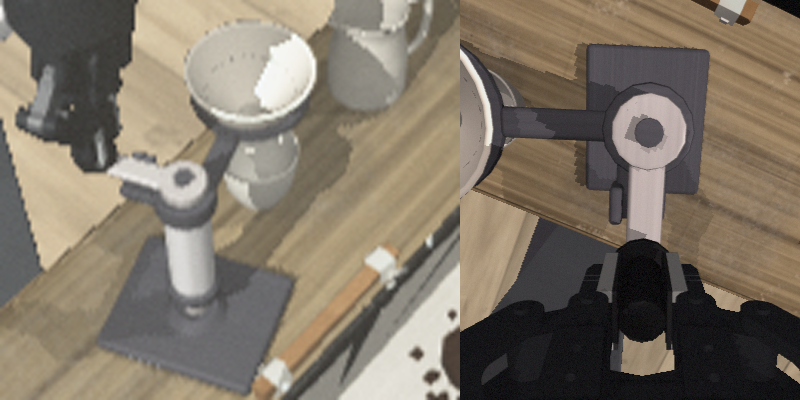

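The left picture shows the sleeve still at the mark. In the right one the lever arm's edge (630,200) is a few mm short of the catch (617,200). Force is friction only, so continue to the stop.

Request:
step_arm(
  commands=[
    {"fingers": 1,"dx": 0.001,"dy": -0.003,"dz": 0,"roll": 3},
    {"fingers": 1,"dx": 0.0015,"dy": -0.006,"dz": 0,"roll": 6},
    {"fingers": 1,"dx": 0.0015,"dy": -0.008,"dz": 0,"roll": 7},
    {"fingers": 1,"dx": 0.0015,"dy": -0.008,"dz": 0,"roll": 7},
  ],
)

```text
time: 5.92
tool_pos: [0.4408, -0.0109, 0.1814]
tcp_rot: [3.094, 0.445, 0.014]
wrist_force: [10.2, -24.0, 4.7]
width: 0.19
grip_force: 59.9
```

Request:
step_arm(
  commands=[
    {"fingers": 1,"dx": 0,"dy": 0.003,"dz": 0.0005,"roll": 0},
    {"fingers": 1,"dx": 0,"dy": 0.003,"dz": 0.0005,"roll": 0},
  ],
)

```text
time: 6.18
tool_pos: [0.4409, -0.0114, 0.1805]
tcp_rot: [3.1, 0.444, 0.013]
wrist_force: [9.1, -15.3, 5.4]
width: 0.197
grip_force: 59.6
```

```bash
cat > look.py <<'E'
from h import *
import sys
st=read_state(); print(st["tool_pos"],st["wrist_force"],R.from_rotvec(st["tcp_rot"]).as_matrix().round(3).tolist(),st["q"][5],st["time"])
p,P,c=cloud("scene"); a=cv2.resize(p[190:320,200:300],(400,520),interpolation=cv2.INTER_CUBIC)
p2,P2,c=cloud("wrist"); np.save("w.npy",P2); b=cv2.resize(p2[60:320,180:380],(400,520),interpolation=cv2.INTER_CUBIC)
cv2.imwrite(f"pics/{sys.argv[1]}.png",np.hstack([a,b]))
q=P.reshape(-1,3); d=np.hypot(q[:,0]-.4517,q[:,1]-.12); m=q[(d<.052)&(d>.042)&(q[:,2]>.1)&(q[:,2]<.24)]; print(len(m),np.percentile(m[:,2],[80,90,95,98]).round(4))
E
python3 look.py s4
```

```text
[ 0.44092959 -0.01135697  0.18049973] [  9.05216728 -15.27587749   5.37444313] [[0.96, 0.281, 0.01], [0.281, -0.96, -0.009], [0.007, 0.011, -1.0]] 1.2139972689855816 6.175
416 [0.1539 0.1547 0.1552 0.1556]
```

View pics/s4.png

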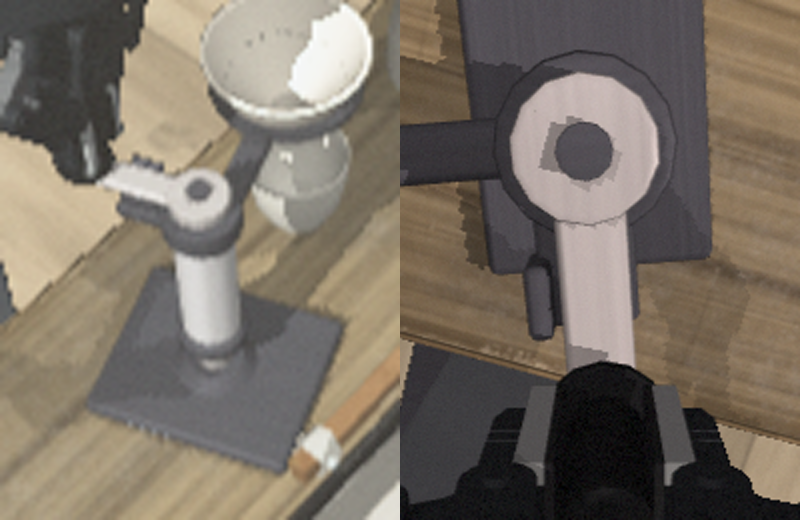

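```bash
python3 - <<'E'
from h import *
P=np.load("w.npy").reshape(-1,3); T=np.load("top.npy").reshape(-1,3); S0=np.load("scene.npy").reshape(-1,3)
piv=np.array([.4925,.0099]); yv=np.array([-.041,.110]); yv/=np.hypot(*yv); xv=np.array([yv[1],-yv[0]])
# hub ring centre from wrist cloud: top z band
h=P[(np.hypot(P[:,0]-piv[0],P[:,1]-piv[1])<.025)&(P[:,2]>.160)&(P[:,2]<.185)]; print("hub",len(h),h.mean(0),h.min(0),h.max(0))
l=np.c_[(P[:,:2]-piv)@xv,(P[:,:2]-piv)@yv,P[:,2]]
m=(l[:,0]<-.018)&(l[:,0]>-.055)&(abs(l[:,1])<.03)&(l[:,2]>.13)&(l[:,2]<.19); l=l[m]
for a in np.arange(-.052,-.018,.004):
    s=l[(l[:,0]>=a)&(l[:,0]<a+.004)]
    o=s[np.argsort(s[:,1])]
    print(round(a,3),[(round(y,3),round(float(np.median(o[(o[:,1]>=y)&(o[:,1]<y+.003)][:,2])),3)) for y in np.arange(-.015,.024,.003) if ((o[:,1]>=y)&(o[:,1]<y+.003)).any()])
E
```

```text
hub 5370 [0.49144788 0.00824572 0.16962666] [ 0.46767629 -0.00822725  0.16002052] [0.51256311 0.02666632 0.17598431]
-0.052 [(np.float64(-0.015), 0.17), (np.float64(-0.012), 0.171), (np.float64(-0.009), 0.171), (np.float64(-0.006), 0.171), (np.float64(-0.003), 0.176), (np.float64(-0.0), 0.171), (np.float64(0.003), 0.171), (np.float64(0.006), 0.171), (np.float64(0.009), 0.168), (np.float64(0.012), 0.187), (np.float64(0.015), 0.187), (np.float64(0.018), 0.188)]
-0.048 [(np.float64(-0.015), 0.187), (np.float64(-0.012), 0.187), (np.float64(-0.009), 0.167), (np.float64(-0.006), 0.167), (np.float64(-0.003), 0.169), (np.float64(-0.0), 0.168), (np.float64(0.003), 0.167), (np.float64(0.006), 0.186), (np.float64(0.009), 0.187), (np.float64(0.012), 0.186), (np.float64(0.015), 0.188), (np.float64(0.018), 0.189)]
-0.044 [(np.float64(-0.012), 0.152), (np.float64(-0.009), 0.167), (np.float64(-0.006), 0.167), (np.float64(-0.003), 0.167), (np.float64(-0.0), 0.167), (np.float64(0.003), 0.167), (np.float64(0.006), 0.166), (np.float64(0.009), 0.163), (np.float64(0.012), 0.163)]
-0.04 [(np.float64(-0.012
[... 962 characters left out ...]
 0.167), (np.float64(-0.0), 0.167), (np.float64(0.003), 0.167), (np.float64(0.006), 0.154), (np.float64(0.009), 0.163), (np.float64(0.012), 0.163), (np.float64(0.015), 0.161)]
-0.024 [(np.float64(-0.012), 0.152), (np.float64(-0.009), 0.167), (np.float64(-0.006), 0.167), (np.float64(-0.003), 0.167), (np.float64(-0.0), 0.167), (np.float64(0.003), 0.167), (np.float64(0.006), 0.153), (np.float64(0.009), 0.153), (np.float64(0.012), 0.154)]
-0.02 [(np.float64(-0.012), 0.152), (np.float64(-0.009), 0.166), (np.float64(-0.006), 0.167), (np.float64(-0.003), 0.167), (np.float64(-0.0), 0.167), (np.float64(0.003), 0.167), (np.float64(0.006), 0.153), (np.float64(0.009), 0.153), (np.float64(0.012), 0.152)]
```

The lever lies along the stand's -x axis, stopped hard (15–26 N with almost no motion), and the sleeve is 64.7 mm down. Settle briefly with a hair more depth, then hand in.

Request:
step_arm(
  commands=[
    {"fingers": 1,"dx": 0,"dy": 0,"dz": 0.0003,"roll": 0},
    {"fingers": 1,"dx": 0,"dy": 0,"dz": 0.0003,"roll": 0},
    {"fingers": 1,"dx": 0,"dy": 0,"dz": 0.0003,"roll": 0},
    {"fingers": 1,"dx": 0,"dy": 0,"dz": 0.0003,"roll": 0},
  ],
)

```text
time: 6.78
tool_pos: [0.4409, -0.0114, 0.1802]
tcp_rot: [3.099, 0.444, 0.013]
wrist_force: [9.1, -15.8, 5.4]
width: 0.194
grip_force: 59.6
```

```bash
python3 -c "
from workcell import *
print(finish_job())"
```

```text
the job is handed in; nothing more can be done
None
```

I handed the job in with the sleeve at the lower ring (the espresso cup is under the dripper): it measured 64.7 mm down against the 65 mm mark, and I then pressed it about 0.3 mm further. The lever is closed against a hard stop, though the camera showed about 2 mm between it and the catch block. The grip is still held, and I did not touch the jug or the cup.

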